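Free a gong key from the filing fixture and lay it on the sounding rest

TASK

Free the bronze key from the filing fixture: swing the keeper up and back past upright so that it no longer blocks the bolt, draw the bolt all the way back, and swing the hold-down strap up past upright. Then lift out the key and set it down, without dropping it, on the two cork bars of the sounding rest, centred and square across both, and let go. Leave the latch parts and strap open, and do not shift or knock over anything else.

Things in the scene. Friction and masses are not known exactly. Their poses are not given: they have to be found in the camera images.
- fixture: filing fixture, fixed: dark base plate 10 mm thick, in its own frame x -100 to +105, y -148 to +148 mm; origin mid-plate on the slab, z up, +x from the strap's loop to the strap's hinge, +y the way the bolt is drawn. Strap hinge cheeks at x 68 to 92, y -69 to -11, up to z 64 mm; keeper hinge cheeks at x 0 to 20, y 50 to 80, up to z 88 mm. Moves nothing itself.
- cradle (a point): seat of the key's origin, fixture frame (0, -40, 34) mm: two wooden supports, 60 mm along x, 16 mm wide, centred 45 mm either side along y, with lugs (x +-23 mm) reaching 9 mm and end stops 10 mm above the key's underside. Beside the key's middle (30 mm each way along y) nothing stands above the plate out to x -44 and +68 mm.
- barrel (a point): middle of the bolt's barrel, fixture frame (-52, 4, 65) mm: dark, 24 x 36 mm in plan, top 76 mm above the slab, on the strap's +y side; a like staple (22 x 16 mm, top 79 mm) stands on the strap's -y side at y -78 mm. The bolt's rod runs through both along fixture y.
- keeper (a joint): first catch: angle of the keeper, a flat steel arm (12 x 10 mm, 100 mm long) hinged on a line along fixture y. 0 = level across the bolt's line on the +y side of the bolt's handle, which it stops; positive = free end goes up and over towards fixture +x; end stop 2.1 rad; starts at 0 to 0.2. Stays where it is left; about 1.5 N at the tip moves it.
- keeper_hinge (a point): middle of the keeper's hinge line, fixture frame (10, 65, 80) mm
- keeper_grip (a point): grip point on the keeper's handle: a round bar 10 mm thick along fixture y, standing out 46 mm to +y from the arm's free end; the point is 100 mm from the hinge line, 34 mm to +y of the arm's middle (keeper down: fixture (-90, 99, 80) mm). The bar can turn in the fingers.
- bolt (a joint): second latch: travel of the bolt (m) along fixture +y. 0 = home, its 12 mm rod over the strap; starts at 0 to 0.004; 0.075 = fully drawn, strap free (free from 0.06). While down, the keeper stops it at about 0.007. Friction 2.5 N; stays where it is left.
- bolt_grip (a point): point on the bolt's upright round handle, 14 mm thick, 16 mm below its top; the handle is free from 10 mm below this point (collar, 20 mm thick, on the rod) upwards; at home it is at fixture (-52, 45, 92) mm
- strap (a joint): angle of the hold-down strap, a steel bar 30 x 8 mm across the key's middle, hinged beyond the key. 0 = down, 1 mm above the key, held by the bolt; positive = its loop goes up and over towards fixture +x; end stop 1.75 rad. Stiff hinge: stays where it is left (about 4 N at the loop moves it).
- strap_hinge (a point): middle of the strap's hinge line (parallel to fixture y), fixture frame (80, -40, 53) mm
- strap_grip (a point): middle of the cross bar of the strap's loop: round bar 10 mm thick, 60 mm long parallel to fixture y, 205 mm from the hinge line, 50 mm open space between it and the strap's end; with the strap down it is at fixture (-125, -40, 53) mm, beyond the base plate's edge over the slab. The bar can turn in the fingers.
- key: bronze gong key, a plain bar 36 x 140 x 14 mm (its own x, y, z), about 0.6 kg, origin in the middle of its underside; starts in the fixture under the strap, y parallel to fixture y
- rest: the sounding rest, fixed: wooden board 100 x 130 x 12 mm, origin in the middle of its underside on the slab, with two cork-topped bars, each 70 mm along its x and 16 mm wide (cork 14), at y +-42 mm, tops 50 mm above the slab; the key is to lie across both, its length along the rest's y
- rest_top (a point): middle between the rest's two bars at the height of their tops (50 mm above the slab); axes as the rest's; the key's origin belongs here (either way round)
- pin0: brass key-retaining pin standing on its 22 mm head, shaft 8 mm thick, 70 mm tall in all, origin under the head; stands on the fixture's base plate; leave alone
- pin1: a pin like pin0, standing on the slab next to the rest; leave alone
- pin2: a pin like pin0, standing on the slab next to the rest; leave alone
- gong: small reyong kettle gong with a boss, 150 mm wide, 96 mm tall, origin under its middle, at the back of the slab; leave alone
- file: coarse flat file lying on the slab in front, 320 mm long along its x (wooden handle to -x), 26 mm wide, 22 mm high, origin on the slab near its middle (170 mm from the handle's end); leave alone
- mallet: buffalo-horn mallet lying on the slab in front of the rest, 183 mm long along its x (shaft 16 mm; head 36 x 75 x 36 mm centred at x +40), origin on the slab under it; leave alone
- wax: glass jar of wax, 52 mm wide, about 62 mm tall, origin under its middle, standing behind the rest; leave alone
- brush: brush about 200 mm long lying on the slab in front along its x; leave alone

How it is judged:
By the outcome, as a careful person would: the job done as asked, in the order asked, and still so for the second after the job is handed in, with the robot touching nothing.
It also fails if it takes over 67 s, if anything falls off the work surface, if the arm or the gripper's body presses on something with over 40 N, if the wrist force passes 120 N, or if a joint passes its speed limit or range.

ROBOT

A 7-joint arm with a two-finger parallel gripper is mounted at the origin on the work surface. World frame = base frame: x ahead of the robot, y to its left, z up, the work surface at z = 0. Lengths are in m, angles in degrees, forces in N, time in s.
With the tool pointing down it reaches from about 0.425 to 0.925 m from the base axis. Payload 6.8 kg.
Tool frame: the origin (TCP) lies on the centre line of the jaws, within the pads' length; the fingertips stand 11 mm ahead of it and the grasp point (between the pads) lies 8 mm behind it; z points along the fingers, y is the line along which they close (so a half turn about z gives the same grasp; the last joint's range is limited). The gripper opens to 88 mm and grips with 3 to 60 N. Pads are 20 mm wide; open, the fingers measure 115 mm over their backs; the gripper's body (75 mm by 178 mm) begins 61 mm behind the grasp point.
Start: joints at [-82.855, 27.33, 1.283, 89.118, -0.659, 63.558, -4.761], TCP at [0.156, 0.657, 0.234] pointing down, gripper open.
Joint ranges: [-169.35, 169.35], [-19.33, 120.38], [-80.79, 83.38], [13.8, 139.57], [-78.32, 258.32], [9.67, 109.79], [-169.56, 169.56]. Speed limits (degrees/s): [136.94, 136.94, 180, 180, 180, 180, 180].

INTERFACE

Orientations are given as a 3x3 rotation matrix whose columns are the frame's x, y, z axes.
In Python, from workcell import robot, viewer, telemetry, ticket gives the robot as it stands (robot), with the cameras (viewer), the readings (telemetry) and the job (ticket).
- The arm moves only by the shell command python3 drive.py 'ROWS'. ROWS is a JSON object with one list for each field, all of the same length, 1 to 5, a row being the entries at one place: aperture (the finger opening in m), dx, dy, dz (the shift in normalised numbers (1 is 0.3 m)), wx, wy, wz (a rotation vector in parts of the range, where 1.0 means 90 degrees); each row is the pose to reach, as a shift and turn from the pose commanded when the command began, along the tool's axes at that moment; what a row does not reach only later rows make up. A row lasts 1/12 s, in which the tool goes at most 0.0417 m and 7.16 degrees, less where a joint would pass 70% of its speed; a pose out of reach is approached as far as the arm can. The fingers move at their own pace and stop on an object; the grip force is fixed at half the most. Time passes only in rows, so rows that do not move let the fingers close. It prints the time, the measured TCP pose, the force, the opening and the grip force at its end. A shift or turn number past 1, either way, is cut back to 1. Input that does not fit is refused with a message, and nothing moves.
- telemetry.get_state(): the state, without advancing time (a new reading comes with each control period).
- viewer.capture(name): name is "scene" or "top" or "wrist"; returns the picture (400x640x3 uint8, red, green, blue); there is no depth.
- viewer.calibration(name): a dict with "vfov" (degrees; the focal length in pixels is half the picture's height over the tangent of half this angle, whatever the lens; pixels are square), "cx", "cy" (the principal point, pixels), "xyz" and "orientation" of the camera in the world; the wrist camera has in their place "T_tool_cam" (4x4, takes a point from camera to tool coordinates, whose origin is the TCP and whose axes are the flange's). Camera axes: x right, y down, z forward; pixel columns grow to the right and rows downward; lengths in m; the calibration is good to about 2 mm. A picture is of the moment at which its call begins: read the wrist's pose just before it. calibration takes no time and is no camera call.
- ticket.hand_in(): hands the job in; it is judged then, once.
The state is a dict: "clock": time; "joint_pos": joint angles; "qvel": joint speeds; "tau": joint torques, N m; "ee_pos": TCP position; "ee_rot": TCP orientation; "force": force on the tool from outside, world axes, zero at the start; "ft_torque": the same for the moment, N m; "grip_width": finger opening in m; "gripper_force": force on a finger pad.
Only numpy, scipy, OpenCV 4.12 (cv2) and the standard library are available. Lean on these libraries where they do the work, as an engineer would, in place of code of your own. Each camera call takes 0.05 s, during which the arm holds its last target. There are 200 camera calls.

## Working session

There is one attempt and no reset: what is moved stays moved. The work goes in short steps, Python scripts to look and compute and a shell command to move; the robot and the scene stay as the last step left them, time stands still between calls to the robot, and variables do not carry over. Pictures are saved under pics/ and viewed, at most 13 in all, crops included, and the job is handed in when it is done.

```bash
ls; mkdir -p pics
python3 - <<'E'
from workcell import robot, viewer, telemetry, ticket
import cv2
for n in("scene","top"):
    im=viewer.capture(n); cv2.imwrite(f"pics/{n}0.png",im[:,:,::-1]); c=viewer.calibration(n); print(n,c)
print(viewer.calibration("wrist")); s=telemetry.get_state(); print(s)
E
```

```text
drive.py
pics
workcell.py
scene {'vfov': 46.42311219374433, 'cx': 318.82157827022036, 'cy': 196.9039487348722, 'xyz': array([ 1.34754078, -0.30607391,  0.77311504]), 'orientation': array([[ 0.35873456,  0.58191735, -0.72985047],
       [ 0.93332214, -0.23601586,  0.27056663],
       [-0.01480887, -0.7782472 , -0.6277834 ]])}
top {'vfov': 57.01756852675497, 'cx': 320.6614366631797, 'cy': 203.5638541956741, 'xyz': array([ 0.38342402, -0.04806815,  0.97785051]), 'orientation': array([[-1.05704073e-02, -9.77317533e-01,  2.11515262e-01],
       [-9.99941748e-01,  1.07930204e-02, -1.02042154e-04],
       [-2.18316094e-03, -2.11504019e-01, -9.77374690e-01]])}
{'vfov': 70.37584863954199, 'cx': 324.0870323742803, 'cy': 194.0745681446852, 'T_tool_cam': array([[-3.42982761e-04, -9.61316505e-01, -2.75445930e-01,
         7.61332522e-02],
       [ 9.99999822e-01, -1.95270512e-04, -5.63689338e-04,
         2.31759046e-04],
       [ 4.88097396e-04, -2.75446074e-01,  9.61316401e-01,
        -1.51937641e-01],
       [ 0.00000000e+00,  0.00000000e+00,  0.00000000e+00,
         1.00000000e+00]])}
{'clock': 0.1, 'joint_pos': array([-82.85622083,  27.37272585,   1.28116935,  89.16877271,
        -0.65886833,  63.55941011,  -4.76020728]), 'qvel': array([ 0.11096321, -0.04344472, -0.02527008, -0.21657728,  0.08358989,
       -0.14053969,  0.0111143 ]), 'tau': array([ 4.09881657e-03, -5.84095395e+01,  1.54010475e+00, -2.73315632e+01,
       -5.41858922e-02,  1.30612473e-02,  1.18966665e-05]), 'ee_pos': array([0.1556156 , 0.65629821, 0.23278834]), 'ee_rot': array([[-9.73033767e-01,  2.30662581e-01, -2.51278900e-04],
       [ 2.30662682e-01,  9.73032437e-01, -1.61329359e-03],
       [-1.27623943e-04, -1.62774981e-03, -9.99998667e-01]]), 'force': array([0.02102917, 0.27148116, 0.60396372]), 'ft_torque': array([-0.03771545, -0.03738149,  0.00379992]), 'gripper_force': 0.0, 'grip_width': 0.08803736062482732}
```

View pics/scene0.png

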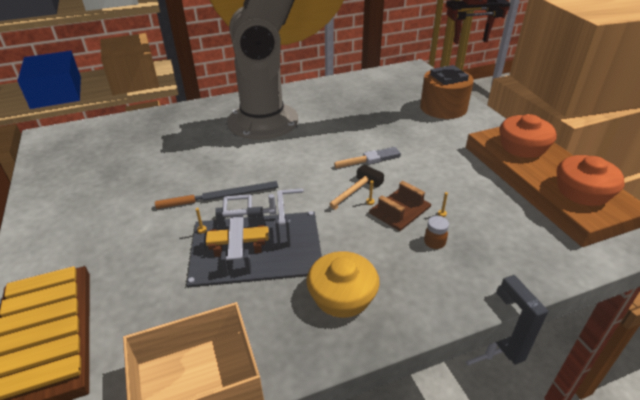

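View pics/top0.png

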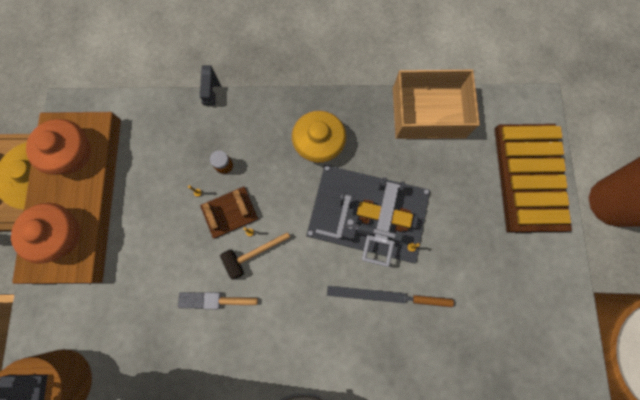

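Scene and top views show the fixture at about (370,215) in the top image, with its strap hinge away from the robot and the keeper on the left (world +y). The rest is at about (230,212), with pins at (197,191), (250,232) and (413,247). Next I'll measure these.

```bash
cat > h.py <<'E'
import numpy as np, cv2, json
from workcell import robot, viewer, telemetry, ticket
def cam(n, s=None):
    c=viewer.calibration(n); f=200/np.tan(np.radians(c["vfov"]/2))
    if n=="wrist":
        T=c["T_tool_cam"]; R=s["ee_rot"]@T[:3,:3]; p=s["ee_pos"]+s["ee_rot"]@T[:3,3]
    else: R,p=c["orientation"],c["xyz"]
    return f,c["cx"],c["cy"],R,p
def ray(C,px,z):
    f,cx,cy,R,p=C; px=np.atleast_2d(np.float64(px))
    d=np.c_[(px[:,0]-cx)/f,(px[:,1]-cy)/f,np.ones(len(px))]@R.T
    return p+d*((z-p[2])/d[:,2])[:,None]
def proj(C,P):
    f,cx,cy,R,p=C; q=(np.atleast_2d(P)-p)@R; return np.c_[cx+f*q[:,0]/q[:,2],cy+f*q[:,1]/q[:,2]]
E
python3 - <<'E'
from h import *
im=cv2.imread("pics/top0.png"); C=cam("top")
hsv=cv2.cvtColor(im,cv2.COLOR_BGR2HSV)
print("plate",im[180,340],im[230,325],"slab",im[150,380],"board",im[215,238],im[195,243],im[216,208])
cv2.imwrite("pics/crop0.png",cv2.resize(im[150:280,185:450],None,fx=3,fy=3,interpolation=cv2.INTER_CUBIC))
# plate
g=im.max(2); m=((g<85)).astype(np.uint8); m[:, :300]=0;m[:,440:]=0;m[:150]=0;m[280:]=0
n,l,st,ce=cv2.connectedComponentsWithStats(m); i=1+np.argmax(st[1:,4]); pts=np.argwhere(l==i)[:,::-1]
w=ray(C,pts,0.010)[:,:2]; r=cv2.minAreaRect((w*1000).astype(np.float32)); print("plate",r,st[i])
# rest
m=((hsv[:,:,1]>110)&(hsv[:,:,0]<14)).astype(np.uint8); m[:, :195]=0;m[:,265:]=0;m[:180]=0;m[242:]=0
n,l,st,ce=cv2.connectedComponentsWithStats(m); i=1+np.argmax(st[1:,4]); pts=np.argwhere(l==i)[:,::-1]
print("rest",st[i],cv2.minAreaRect((ray(C,pts,0.012)[:,:2]*1000).astype(np.float32)))
E
```

```text
plate [72 71 71] [89 86 85] slab [110 120 121] board [24 50 87] [16 28 48] [ 68 113 159]
plate ((615.9168090820312, -112.42158508300781), (205.0389862060547, 264.2613525390625), 74.81654357910156) [ 309  150   79  100 4073]
rest [ 206  187   52   51 1196] ((572.6763916015625, 197.72390747070312), (97.41716766357422, 126.7251205444336), 23.641803741455078)
```

View pics/crop0.png

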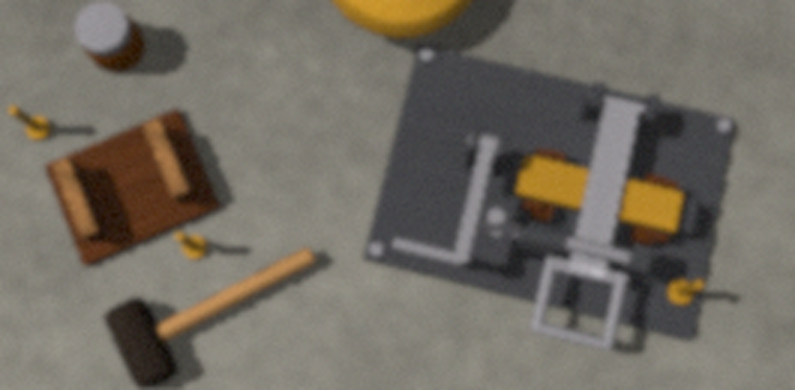

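The crop shows plate corners at (416,47), (737,120), (366,258) and (697,338), rest board corners at (180,110), (222,207), (87,264) and (47,163), and pin0 at (680,292) near the strap loop.

```bash
cat >> h.py <<'E'
def fitframe(L,W):  # local xy, world xy -> yaw deg, origin, resid
    L=np.float64(L);W=np.float64(W); a=L-L.mean(0); b=W-W.mean(0)
    th=np.arctan2((a[:,0]*b[:,1]-a[:,1]*b[:,0]).sum(),(a*b).sum()); R=np.array([[np.cos(th),-np.sin(th)],[np.sin(th),np.cos(th)]])
    o=W.mean(0)-R@L.mean(0); return np.degrees(th),o,np.linalg.norm(L@R.T+o-W,axis=1)
E
python3 - <<'E'
from h import *
C=cam("top"); f=lambda P:np.array(P)/3.+[185-.33,150-.33]
W=ray(C,f([(416,47),(737,120),(697,338),(366,258)]),.010)[:,:2]
print(fitframe(np.array([(105,148),(105,-148),(-100,-148),(-100,148)])/1e3,W))
W=ray(C,f([(180,110),(222,207),(87,264),(47,163)]),.012)[:,:2]
print(fitframe(np.array([(50,-65),(-50,-65),(-50,65),(50,65)])/1e3,W))
S=cam("scene")
E
```

```text
(np.float64(-14.028274790911498), array([ 0.56481832, -0.1767764 ]), array([0.0029363 , 0.00269972, 0.00208308, 0.00320937]))
(np.float64(23.084337849428124), array([0.57354137, 0.19600505]), array([0.00297657, 0.00062726, 0.00238243, 0.00090756]))
```

The rows are not in the units I measure in: shifts go in shares of 0.3 m and turns go in shares of 90 degrees. I convert before sending: -0.16 m / 0.3 = -0.5333, -0.12 m / 0.3 = -0.4.

```bash
python3 drive.py '{"aperture": [0.088,0.088,0.088,0.088,0.088],"dx": [-0.5333,-0.5333,-0.5333,-0.5333,-0.5333],"dy": [-0.4,-0.4,-0.4,-0.4,-0.4],"dz": [0,0,0,0,0],"wx": [0,0,0,0,0],"wy": [0,0,0,0,0],"wz": [0,0,0,0,0]}'
python3 drive.py '{"aperture": [0.088,0.088,0.088,0.088,0.088],"dx": [-0.5333,-0.5333,-0.5333,-0.5333,-0.5333],"dy": [-0.4,-0.4,-0.4,-0.4,-0.4],"dz": [0,0,0,0,0],"wx": [0,0,0,0,0],"wy": [0,0,0,0,0],"wz": [0,0,0,0,0]}'
python3 drive.py '{"aperture": [0.088,0.088,0.088,0.088,0.088],"dx": [-0.5333,-0.5333,-0.5333,-0.5333,-0.5333],"dy": [-0.4,-0.4,-0.4,-0.4,-0.4],"dz": [0,0,0,0,0],"wx": [0,0,0,0,0],"wy": [0,0,0,0,0],"wz": [0.3889,0.3889,0.3889,0.3889,0.3889]}'
python3 -c "
from workcell import robot, viewer, telemetry, ticket
s=telemetry.get_state();print(s['joint_pos'],s['ee_rot'],s['ee_pos'])"
```

```text
clock: 0.52
ee_pos: [0.2858, 0.5, 0.2333]
ee_rot: [[-0.973, 0.233, 0.0], [0.233, 0.973, -0.001], [-0.001, -0.001, -1.0]]
force: [1.0, -0.2, 0.9]
grip_width: 0.088
gripper_force: 0.0
clock: 0.93
ee_pos: [0.4135, 0.3462, 0.2336]
ee_rot: [[-0.972, 0.233, 0.0], [0.233, 0.972, -0.001], [-0.0, -0.001, -1.0]]
force: [-0.3, 0.2, -1.1]
grip_width: 0.0877
gripper_force: 0.0
clock: 1.35
ee_pos: [0.5412, 0.1924, 0.2336]
ee_rot: [[-0.658, 0.753, 0.0], [0.753, 0.658, -0.001], [-0.001, -0.0, -1.0]]
force: [0.8, 0.1, 0.1]
grip_width: 0.088
gripper_force: 0.0
[-42.25346944  18.39751337  20.58842099 104.34857428  -7.41728363
  58.57269895  22.42605633] [[-6.58396650e-01  7.52671085e-01  2.98539797e-04]
 [ 7.52670738e-01  6.58396656e-01 -7.77527802e-04]
 [-7.81780298e-04 -2.87219531e-04 -9.99999653e-01]] [0.54117281 0.19243776 0.2336408 ]
```

Run:
```python
from h import *
s=telemetry.get_state(); im=viewer.capture("wrist")[:,:,::-1].copy(); cv2.imwrite("pics/w1.png",im); np.savez("w1.npz",ee_pos=s["ee_pos"],ee_rot=s["ee_rot"])
```

```text
(no output)
```

View pics/w1.png

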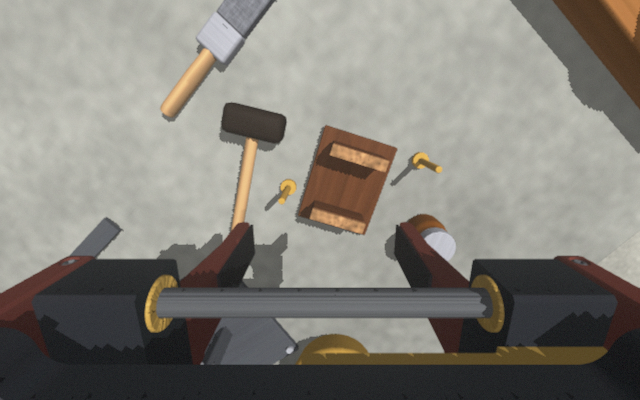

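The wrist view shows the rest with cork tops at about (360,157) and (338,221). I'll refine the rest pose from the cork masks.

Run:
```python
from h import *
s=np.load("w1.npz"); C=cam("wrist",s); im=cv2.imread("pics/w1.png")
print(im[155,350],im[160,378],im[220,335],im[170,350],im[185,350],im[140,330])
g=im[:,:,2]; m=(g>145)&(im[:,:,0]<135)&(im[:,:,2].astype(int)-im[:,:,0]>40); m=m.astype(np.uint8); m[:,:303]=0;m[:,398:]=0;m[:125]=0;m[238:]=0
m=cv2.morphologyEx(m,cv2.MORPH_CLOSE,np.ones((5,5)))
n,l,st,ce=cv2.connectedComponentsWithStats(m)
cs=[]
for i in range(1,n):
    if st[i,4]>150:
        w=ray(C,np.argwhere(l==i)[:,::-1],.05)[:,:2]*1000
        r=cv2.minAreaRect(w.astype(np.float32)); print(st[i],r); cs.append(np.array(r[0]))
d=cs[0]-cs[1]; print("mid",sum(cs)/2,"sep",np.linalg.norm(d),"az",np.degrees(np.arctan2(d[1],d[0])))
# board corners at z=.012
W=ray(C,[(324,125),(397,150),(296,218)],.012)[:,:2]; print(W,)
```

```text
[110 155 205] [ 98 140 183] [114 162 214] [37 52 70] [ 55  79 120] [ 58  83 124]
[330 144  59  28 722] ((556.3751220703125, 238.4923095703125), (70.39854431152344, 15.146186828613281), 23.254323959350586)
[310 208  56  26 614] ((590.3113403320312, 161.6870880126953), (70.49797821044922, 15.641618728637695), 23.60025978088379)
mid [573.3432312  200.08969879] sep 83.96849985811154 az 113.83813311256428
[[0.50071034 0.23787223]
 [0.59376599 0.27687481]
 [0.55468834 0.11635479]]
```

To row units: -0.145 m / 0.3 = -0.4833, -0.14 m / 0.3 = -0.4667.

```bash
python3 drive.py '{"aperture": [0.088,0.088,0.088,0.088,0.088],"dx": [-0.4833,-0.4833,-0.4833,-0.4833,-0.4833],"dy": [-0.4667,-0.4667,-0.4667,-0.4667,-0.4667],"dz": [-0.0333,-0.0333,-0.0333,-0.0333,-0.0333],"wx": [0,0,0,0,0],"wy": [0,0,0,0,0],"wz": [0,0,0,0,0]}' >/dev/null
python3 drive.py '{"aperture": [0.088,0.088,0.088,0.088,0.088],"dx": [-0.4833,-0.4833,-0.4833,-0.4833,-0.4833],"dy": [-0.4667,-0.4667,-0.4667,-0.4667,-0.4667],"dz": [-0.0333,-0.0333,-0.0333,-0.0333,-0.0333],"wx": [0,0,0,0,0],"wy": [0,0,0,0,0],"wz": [0.2222,0.2222,0.2222,0.2222,0.2222]}' >/dev/null
python3 drive.py '{"aperture": [0.088,0.088,0.088,0.088,0.088],"dx": [-0.25,-0.25,-0.25,-0.25,-0.25],"dy": [-0.1,-0.1,-0.1,-0.1,-0.1],"dz": [0,0,0,0,0],"wx": [0,0,0,0,0],"wy": [0,0,0,0,0],"wz": [0.3911,0.3911,0.3911,0.3911,0.3911]}'
python3 - <<'E'
from h import *
s=telemetry.get_state(); print(s["joint_pos"],s["qvel"].max()); im=viewer.capture("wrist")[:,:,::-1].copy(); cv2.imwrite("pics/w2.png",im); np.savez("w2.npz",ee_pos=s["ee_pos"],ee_rot=s["ee_rot"])
E
```

```text
clock: 2.65
ee_pos: [0.5226, -0.2884, 0.2531]
ee_rot: [[0.241, 0.97, -0.001], [0.97, -0.241, 0.0], [-0.0, -0.001, -1.0]]
force: [0.3, 1.2, -0.3]
grip_width: 0.0878
gripper_force: 0.0
[ -9.51587081  23.09562489  43.17815817 101.06555525 -17.53494014
  62.83611835  25.53590999] 18.023534440616327
```

View pics/w2.png

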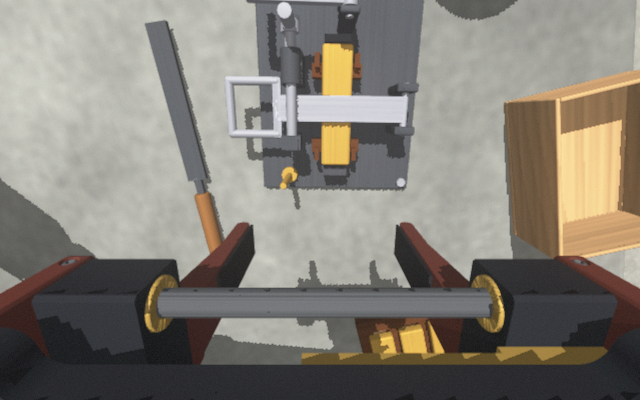

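The view shows the key spanning (338,42)–(336,165), the loop's cross bar at x≈229, rows 77–135, pin0 at (288,178), and the bolt handle at (285,10). I'll measure the key's top rectangle and the loop bar with the arm at rest.

Run:
```python
from h import *
s=telemetry.get_state(); print(s["clock"],abs(s["qvel"]).max()); im=viewer.capture("wrist")[:,:,::-1].copy(); cv2.imwrite("pics/w3.png",im); np.savez("w3.npz",ee_pos=s["ee_pos"],ee_rot=s["ee_rot"])
C=cam("wrist",s); hsv=cv2.cvtColor(im,cv2.COLOR_BGR2HSV)
m=((hsv[:,:,1]>140)&(hsv[:,:,2]>150)&(hsv[:,:,0]>15)&(hsv[:,:,0]<32)).astype(np.uint8); m[:,:310]=0; m[:,370:]=0; m[195:]=0
pts=np.argwhere(m)[:,::-1]; r=cv2.minAreaRect((ray(C,pts,.048)[:,:2]*1000).astype(np.float32)); print("key",r,pts.min(0),pts.max(0))
# loop bar
m=((hsv[:,:,1]<60)&(hsv[:,:,2]>165)).astype(np.uint8); m2=np.zeros_like(m); m2[86:126,220:240]=m[86:126,220:240]
rows=[(np.nonzero(m2[v])[0].mean(),v,m2[v].sum()) for v in range(86,126)]; print(rows[::8])
P=ray(C,[r_[:2] for r_ in rows],.053)[:,:2]; v=cv2.fitLine(P.astype(np.float32),cv2.DIST_L2,0,1e-3,1e-3).ravel(); print("bar",v,P.mean(0))
# plate corners
print("plate corner",ray(C,[(407,189),(266,186)],.010))
th=np.radians(-14.0);R=np.array([[np.cos(th),-np.sin(th)],[np.sin(th),np.cos(th)]])
print("origin from key",np.array(r[0])/1000-R@[0,-.04], "from bar",P.mean(0)-R@[-.125,-.04])
```

```text
2.7 14.406964850491631
key ((555.5621948242188, -211.6472625732422), (137.8228302001953, 35.51240921020508), 75.38091278076172) [321  44] [352 164]
[(np.float64(225.0), 86, np.uint64(11)), (np.float64(229.05882352941177), 94, np.uint64(17)), (np.float64(228.88235294117646), 102, np.uint64(17)), (np.float64(228.7058823529412), 110, np.uint64(17)), (np.float64(228.7058823529412), 118, np.uint64(17))]
bar [ 0.3335944   0.9427167   0.43302786 -0.17851706] [ 0.43302785 -0.17851705]
plate corner [[ 0.63026322 -0.34603019  0.01      ]
 [ 0.43466668 -0.29174712  0.01      ]]
origin from key [ 0.56523907 -0.17283543] from bar [ 0.56399169 -0.16994546]
```

To row units: 0.15 m / 0.3 = 0.5, -0.05 m / 0.3 = -0.1667.

```bash
python3 drive.py '{"aperture": [0.088,0.088,0.088,0.088,0.088],"dx": [0.5,0.5,0.5,0.5,0.5],"dy": [-0.1667,-0.1667,-0.1667,-0.1667,-0.1667],"dz": [0.1,0.1,0.1,0.1,0.1],"wx": [0,0,0,0,0],"wy": [0,0,0,0,0],"wz": [0,0,0,0,0]}' >/dev/null
python3 drive.py '{"aperture": [0.088,0.088,0.088,0.088,0.088],"dx": [0.2333,0.2333,0.2333,0.2333,0.2333],"dy": [-0.0833,-0.0833,-0.0833,-0.0833,-0.0833],"dz": [0,0,0,0,0],"wx": [0,0,0,0,0],"wy": [0,0,0,0,0],"wz": [0.0044,0.0044,0.0044,0.0044,0.0044]}'
python3 - <<'E'
from h import *
s=telemetry.get_state(); print(abs(s["qvel"]).max()); im=viewer.capture("wrist")[:,:,::-1].copy(); cv2.imwrite("pics/w4.png",im); np.savez("w4.npz",ee_pos=s["ee_pos"],ee_rot=s["ee_rot"])
cv2.imwrite("pics/w4c.png",cv2.resize(im[60:290,200:500],None,fx=2.6,fy=2.6,interpolation=cv2.INTER_CUBIC))
E
```

```text
clock: 3.58
ee_pos: [0.5017, -0.0568, 0.2238]
ee_rot: [[0.238, 0.971, 0.0], [0.971, -0.238, -0.0], [-0.0, 0.0, -1.0]]
force: [1.2, -0.5, 0.3]
grip_width: 0.0876
gripper_force: 0.0
1.2140723238192015
```

View pics/w4c.png

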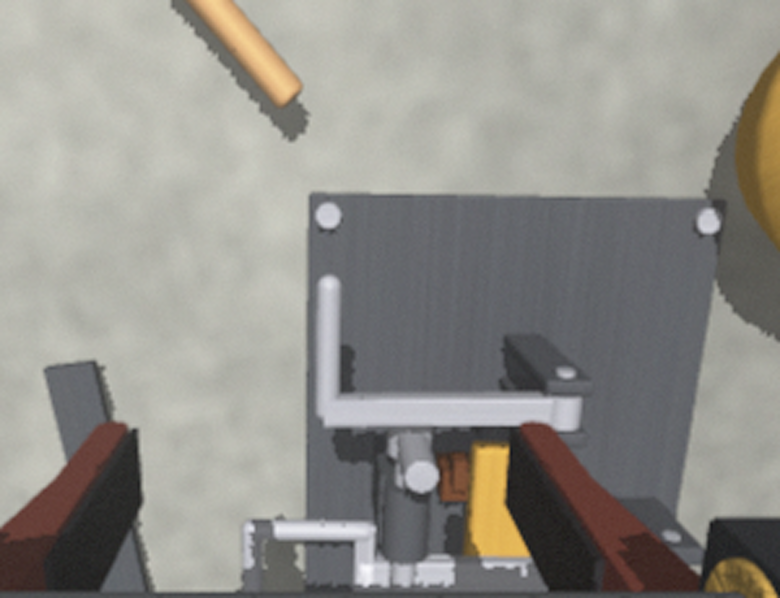

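The crop shows plate corners at (310,193) and (716,197), the keeper handle from (328,283) to (328,412), the bolt handle top at (421,474), and the hinge end at about (566,410).

Run:
```python
from h import *
C=cam("wrist",np.load("w4.npz")); f=lambda P:np.array(P)/2.6+[200-.31,60-.31]
W=ray(C,f([(310,193),(716,197)]),.010)[:,:2]; print(W,np.linalg.norm(W[1]-W[0]))
print(fitframe(np.array([(-100,148),(105,148)])/1e3,W))
th,o,_=fitframe(np.array([(-100,148),(105,148)])/1e3,W); th=np.radians(th);R=np.array([[np.cos(th),-np.sin(th)],[np.sin(th),np.cos(th)]])
loc=lambda px,z:((ray(C,f([px]),z)[:,:2]-o)@R*1e3).round(1)
print("bolt top",loc((421,474),.108)); 
for a in (0,.1,.2):
    z=.08+.1*np.sin(a); print(a,-100*np.cos(a)+10,"bar root",loc((328,412),z),"tip",loc((328,283),z))
```

```text
[[ 0.5066469  -0.0067075 ]
 [ 0.69825434 -0.05575995]] 0.19778663347320458
(np.float64(-14.359600544401598), array([ 0.5633237 , -0.17398993]), array([0.00360668, 0.00360668]))
bolt top [[-50.2  46. ]]
0 -90.0 bar root [[-87.1  61.2]] tip [[-87.7 117.1]]
0.1 -89.50041652780259 bar root [[-87.2  65. ]] tip [[-87.8 119.1]]
0.2 -88.00665778412416 bar root [[-87.3  68.8]] tip [[-87.9 121. ]]
```

To row units: 0.147 m / 0.3 = 0.49, 0.001 m / 0.3 = 0.0033.

```bash
python3 drive.py '{"aperture": [0.088,0.088,0.088,0.088,0.05],"dx": [0,0,0,0,0],"dy": [0.0033,0.0033,0.0033,0.0033,0.0033],"dz": [0.49,0.49,0.49,0.49,0.49],"wx": [0,0,0,0,0],"wy": [0,0,0,0,0],"wz": [0,0,0,0,0]}'
python3 drive.py '{"aperture": [0.0,0.0,0.0,0.0,0.0],"dx": [0,0,0,0,0],"dy": [0,0,0,0,0],"dz": [0,0,0,0,0],"wx": [0,0,0,0,0],"wy": [0,0,0,0,0],"wz": [0,0,0,0,0]}'
```

```text
clock: 4.05
ee_pos: [0.4994, -0.0582, 0.0726]
ee_rot: [[0.242, 0.97, -0.008], [0.97, -0.242, -0.002], [-0.004, -0.007, -1.0]]
force: [-0.2, 0.7, 0.2]
grip_width: 0.084
gripper_force: 0.0
clock: 4.47
ee_pos: [0.5036, -0.0565, 0.078]
ee_rot: [[0.241, 0.971, 0.003], [0.971, -0.241, 0.001], [0.001, 0.002, -1.0]]
force: [0.0, 0.4, -0.3]
grip_width: 0.0515
gripper_force: 0.0
```

```bash
python3 drive.py '{"aperture": [0.0,0.0,0.0,0.0,0.0],"dx": [0,0,0,0,0],"dy": [0,0,0,0,0],"dz": [0,0,0,0,0],"wx": [0,0,0,0,0],"wy": [0,0,0,0,0],"wz": [0,0,0,0,0]}'; python3 drive.py '{"aperture": [0.0,0.0],"dx": [0,0],"dy": [0,0],"dz": [0,0],"wx": [0,0],"wy": [0,0],"wz": [0,0]}'
```

```text
clock: 4.88
ee_pos: [0.5026, -0.0565, 0.0766]
ee_rot: [[0.241, 0.971, -0.0], [0.971, -0.241, 0.0], [0.0, -0.0, -1.0]]
force: [-0.4, -0.9, -0.1]
grip_width: 0.018
gripper_force: 0.0
clock: 5.05
ee_pos: [0.5037, -0.0569, 0.0769]
ee_rot: [[0.241, 0.97, 0.002], [0.97, -0.241, -0.001], [-0.0, 0.002, -1.0]]
force: [3.4, -1.2, -1.3]
grip_width: 0.0091
gripper_force: 30.0
```

To row units: -0.0914 m / 0.3 = -0.3047, -0.0817 m / 0.3 = -0.2723.

```bash
python3 drive.py '{"aperture": [0.0,0.0,0.0,0.0,0.0],"dx": [0,0,0,0,0],"dy": [0.0143,0.0487,0.1007,0.167,0.244],"dz": [-0.082,-0.1577,-0.2223,-0.2723,-0.3047],"wx": [0,0,0,0,0],"wy": [0,0,0,0,0],"wz": [0,0,0,0,0]}'
python3 drive.py '{"aperture": [0.0,0.0,0.0,0.0,0.0],"dx": [0,0,0,0,0],"dy": [0.0657,0.132,0.181,0.2127,0.2127],"dz": [-0.011,-0.0093,0.001,0.0117,0.0117],"wx": [0,0,0,0,0],"wy": [0,0,0,0,0],"wz": [0,0,0,0,0]}'
```

```text
clock: 5.47
ee_pos: [0.5718, -0.0744, 0.1699]
ee_rot: [[0.241, 0.97, -0.005], [0.97, -0.241, 0.002], [0.001, -0.005, -1.0]]
force: [-5.0, -2.2, 4.9]
grip_width: 0.0093
gripper_force: 30.0
clock: 5.88
ee_pos: [0.6377, -0.0914, 0.1649]
ee_rot: [[0.242, 0.97, 0.003], [0.97, -0.242, -0.002], [-0.002, 0.003, -1.0]]
force: [2.9, -2.9, 6.0]
grip_width: 0.009
gripper_force: 30.0
```

To row units: 0.0109 m / 0.3 = 0.0363, 0.0052 m / 0.3 = 0.0173.

```bash
python3 drive.py '{"aperture": [0.0,0.0],"dx": [0,0],"dy": [0.0363,0.0363],"dz": [0.0173,0.0173],"wx": [0,0],"wy": [0,0],"wz": [0,0]}'
python3 drive.py '{"aperture": [0.03,0.03,0.03,0.03],"dx": [0,0,0,0],"dy": [0,0,0,0],"dz": [0,0,0,0],"wx": [0,0,0,0],"wy": [0,0,0,0],"wz": [0,0,0,0]}'
python3 drive.py '{"aperture": [0.03,0.03,0.03],"dx": [0,0,0],"dy": [0,0,0],"dz": [-0.1,-0.2,-0.2],"wx": [0,0,0],"wy": [0,0,0],"wz": [0,0,0]}'
python3 - <<'E'
from h import *
im=viewer.capture("top")[:,:,::-1]; s=cv2.resize(im[150:280,290:450],None,fx=2.5,fy=2.5); im=viewer.capture("scene")[:,:,::-1]; t=cv2.resize(im[170:290,170:340],(int(170*2.3),325))
cv2.imwrite("pics/k.png",np.hstack([s,t[:325] if t.shape[0]>=325 else t]))
E
```

```text
clock: 6.05
ee_pos: [0.6473, -0.0939, 0.1596]
ee_rot: [[0.242, 0.97, 0.002], [0.97, -0.242, -0.002], [-0.002, 0.003, -1.0]]
force: [2.0, -3.4, 4.2]
grip_width: 0.009
gripper_force: 30.0
clock: 6.38
ee_pos: [0.6453, -0.0912, 0.1589]
ee_rot: [[0.24, 0.971, -0.002], [0.971, -0.24, 0.001], [0.001, -0.002, -1.0]]
force: [1.1, -0.1, -0.2]
grip_width: 0.0291
gripper_force: 0.0
clock: 6.63
ee_pos: [0.6485, -0.0928, 0.2247]
ee_rot: [[0.241, 0.971, 0.007], [0.971, -0.241, -0.0], [0.002, 0.007, -1.0]]
force: [0.9, 0.3, 0.6]
grip_width: 0.03
gripper_force: 0.0
```

View pics/k.png

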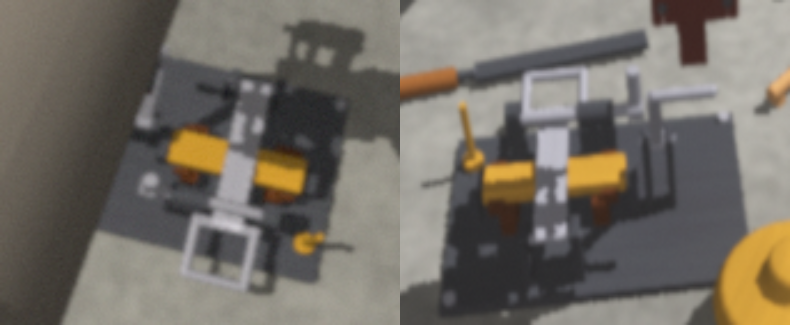

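The keeper now stands back past upright, with its handle at (685,92) in the right panel. Next is the bolt, with its handle at (150,183) in the left panel.

To row units: -0.111 m / 0.3 = -0.37, -0.052 m / 0.3 = -0.1733.

```bash
python3 drive.py '{"aperture": [0.044,0.044,0.044,0.044,0.044],"dx": [-0.1733,-0.1733,-0.1733,-0.1733,-0.1733],"dy": [-0.37,-0.37,-0.37,-0.37,-0.37],"dz": [0,0,0,0,0],"wx": [0,0,0,0,0],"wy": [0,0,0,0,0],"wz": [0,0,0,0,0]}'
python3 drive.py '{"aperture": [0.044,0.044,0.044,0.044,0.044],"dx": [0,0,0,0,0],"dy": [0,0,0,0,0],"dz": [0.1333,0.2667,0.3667,0.4067,0.4067],"wx": [0,0,0,0,0],"wy": [0,0,0,0,0],"wz": [0,0,0,0,0]}'
```

```text
clock: 7.15
ee_pos: [0.5229, -0.1158, 0.2182]
ee_rot: [[0.242, 0.97, -0.003], [0.97, -0.242, 0.002], [0.001, -0.003, -1.0]]
force: [0.4, 0.6, 1.7]
grip_width: 0.0439
gripper_force: 0.0
clock: 7.57
ee_pos: [0.5245, -0.1152, 0.0943]
ee_rot: [[0.24, 0.971, -0.006], [0.971, -0.24, -0.0], [-0.002, -0.006, -1.0]]
force: [0.3, -0.2, 0.9]
grip_width: 0.0439
gripper_force: 0.0
```

To row units: -0.002 m / 0.3 = -0.0067, 0.001 m / 0.3 = 0.0033.

```bash
python3 drive.py '{"aperture": [0,0,0,0,0],"dx": [0,0,0,0,0],"dy": [0.0033,0.0033,0.0033,0.0033,0.0033],"dz": [-0.0067,-0.0067,-0.0067,-0.0067,-0.0067],"wx": [0,0,0,0,0],"wy": [0,0,0,0,0],"wz": [0,0,0,0,0]}'
python3 drive.py '{"aperture": [0,0],"dx": [0,0],"dy": [0,0],"dz": [0,0],"wx": [0,0],"wy": [0,0],"wz": [0,0]}'
```

```text
clock: 7.98
ee_pos: [0.5276, -0.1161, 0.1005]
ee_rot: [[0.241, 0.971, 0.002], [0.971, -0.241, 0.0], [0.001, 0.002, -1.0]]
force: [-2.9, 0.7, 3.0]
grip_width: 0.0138
gripper_force: 2.1
clock: 8.15
ee_pos: [0.5274, -0.116, 0.1003]
ee_rot: [[0.241, 0.971, 0.001], [0.971, -0.241, 0.001], [0.001, 0.001, -1.0]]
force: [-1.6, 1.7, 6.4]
grip_width: 0.0131
gripper_force: 30.0
```

```bash
python3 drive.py '{"aperture": [0,0,0,0,0],"dx": [0.0667,0.1333,0.2,0.2333,0.2367],"dy": [0,0,0,0,0],"dz": [0,0,0,0,0],"wx": [0,0,0,0,0],"wy": [0,0,0,0,0],"wz": [0,0,0,0,0]}'
python3 drive.py '{"aperture": [0,0,0],"dx": [0.0067,0.01,0.01],"dy": [0,0,0],"dz": [0,0,0],"wx": [0,0,0],"wy": [0,0,0],"wz": [0,0,0]}'
```

```text
clock: 8.57
ee_pos: [0.5459, -0.045, 0.1004]
ee_rot: [[0.238, 0.971, 0.003], [0.971, -0.238, 0.001], [0.002, 0.003, -1.0]]
force: [1.2, 1.9, 6.4]
grip_width: 0.013
gripper_force: 30.0
clock: 8.82
ee_pos: [0.5459, -0.0448, 0.1003]
ee_rot: [[0.241, 0.971, 0.003], [0.971, -0.241, -0.0], [0.0, 0.003, -1.0]]
force: [1.1, -0.2, 5.5]
grip_width: 0.0132
gripper_force: 30.0
```

To row units: 0.003 m / 0.3 = 0.01.

```bash
python3 drive.py '{"aperture": [0,0,0],"dx": [0.01,0.01,0.01],"dy": [0,0,0],"dz": [0,0,0],"wx": [0,0,0],"wy": [0,0,0],"wz": [0,0,0]}'
python3 drive.py '{"aperture": [0.044,0.044,0.044,0.044,0.044],"dx": [0,0,0,0,0],"dy": [0,0,0,0,0],"dz": [0,0,0,0,0],"wx": [0,0,0,0,0],"wy": [0,0,0,0,0],"wz": [0,0,0,0,0]}'
```

```text
clock: 9.07
ee_pos: [0.5463, -0.0436, 0.1003]
ee_rot: [[0.243, 0.97, 0.002], [0.97, -0.243, -0.002], [-0.001, 0.003, -1.0]]
force: [-0.6, -5.0, 6.1]
grip_width: 0.013
gripper_force: 30.0
clock: 9.48
ee_pos: [0.5452, -0.0411, 0.0991]
ee_rot: [[0.24, 0.971, -0.001], [0.971, -0.24, 0.0], [0.0, -0.001, -1.0]]
force: [-0.5, -0.8, 0.6]
grip_width: 0.0425
gripper_force: 0.0
```

To row units: -0.105 m / 0.3 = -0.35, -0.07 m / 0.3 = -0.2333.

```bash
python3 drive.py '{"aperture": [0.044,0.044,0.044,0.044,0.044],"dx": [0,0,-0.1167,-0.2333,-0.35],"dy": [0,0,-0.0533,-0.1067,-0.16],"dz": [-0.1333,-0.2,-0.2,-0.2,-0.2],"wx": [0,0,0,0,0],"wy": [0,0,0,0,0],"wz": [0,0,0,0,0]}' >/dev/null
python3 drive.py '{"aperture": [0.044,0.044,0.044,0.044],"dx": [-0.1,-0.1933,-0.1933,-0.1933],"dy": [-0.05,-0.0853,-0.0853,-0.0853],"dz": [0,0,0,0],"wx": [0,0,0,0],"wy": [0,0,0,0],"wz": [0,0,0,0]}'
python3 - <<'E'
from h import *
s=telemetry.get_state(); im=viewer.capture("wrist")[:,:,::-1].copy(); print(s["ee_pos"])
C=cam("wrist",s); th=np.radians(-14.4);R=np.array([[np.cos(th),-np.sin(th)],[np.sin(th),np.cos(th)]])
P=np.array([.5662,-.175])+np.array([[-.125,-.066],[-.125,-.014]])@R.T
for p in P: print(proj(C,[*p,.053]))
cv2.imwrite("pics/w5.png",im)
E
```

```text
clock: 10.23
ee_pos: [0.4338, -0.1829, 0.1595]
ee_rot: [[0.244, 0.97, 0.0], [0.97, -0.244, 0.001], [0.001, 0.0, -1.0]]
force: [0.7, 0.3, 0.2]
grip_width: 0.0441
gripper_force: 0.0
[ 0.43384617 -0.18294881  0.15949757]
[[325.936001   220.67224873]]
[[326.2689814  168.00172572]]
```

View pics/w5.png

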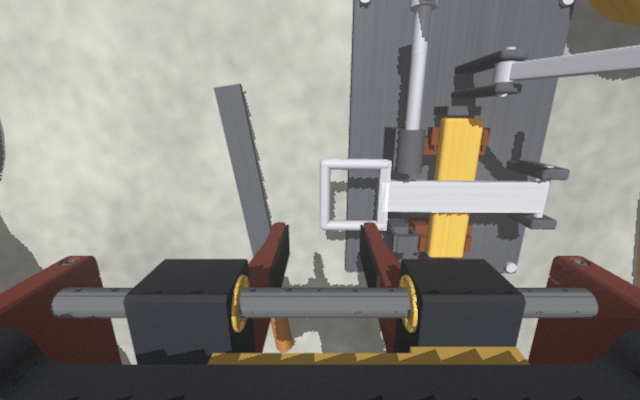

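The loop bar is at x≈325, rows 163–228, matching the prediction. The bolt rod is clear of the strap. I'll descend and grip the loop.

To row units: 0.114 m / 0.3 = 0.38, 0.107 m / 0.3 = 0.3567.

```bash
python3 drive.py '{"aperture": [0.044,0.044,0.044,0.03,0.0],"dx": [0,0,0,0,0],"dy": [0,0,0,0,0],"dz": [0.1333,0.2667,0.3567,0.38,0.38],"wx": [0,0,0,0,0],"wy": [0,0,0,0,0],"wz": [0,0,0,0,0]}'
python3 drive.py '{"aperture": [0,0,0,0,0],"dx": [0,0,0,0,0],"dy": [0,0,0,0,0],"dz": [0,0,0,0,0],"wx": [0,0,0,0,0],"wy": [0,0,0,0,0],"wz": [0,0,0,0,0]}'
python3 drive.py '{"aperture": [0],"dx": [0],"dy": [0],"dz": [0],"wx": [0],"wy": [0],"wz": [0]}'
```

```text
clock: 10.7
ee_pos: [0.4342, -0.1807, 0.0437]
ee_rot: [[0.239, 0.971, -0.004], [0.971, -0.239, 0.001], [-0.0, -0.004, -1.0]]
force: [-0.7, -0.4, 1.1]
grip_width: 0.0342
gripper_force: 0.0
clock: 11.12
ee_pos: [0.4348, -0.1816, 0.0465]
ee_rot: [[0.241, 0.971, 0.001], [0.971, -0.241, 0.001], [0.001, 0.001, -1.0]]
force: [-3.7, 1.9, 7.4]
grip_width: 0.0091
gripper_force: 30.0
clock: 11.2
ee_pos: [0.4348, -0.1817, 0.0465]
ee_rot: [[0.241, 0.97, 0.001], [0.97, -0.241, 0.001], [0.001, 0.001, -1.0]]
force: [-2.6, 0.8, 8.1]
grip_width: 0.0086
gripper_force: 30.0
```

The rows are not in the units I measure in: shifts go in shares of 0.3 m and turns go in shares of 90 degrees. I convert before sending: -0.1321 m / 0.3 = -0.4403, -0.1072 m / 0.3 = -0.3573.

```bash
python3 drive.py '{"aperture": [0,0,0,0,0],"dx": [0,0,0,0,0],"dy": [0.0033,0.0213,0.054,0.1007,0.1607],"dz": [-0.0683,-0.169,-0.266,-0.3573,-0.4403],"wx": [0,0,0,0,0],"wy": [0,0,0,0,0],"wz": [0,0,0,0,0]}'
python3 drive.py '{"aperture": [0,0,0,0,0],"dx": [0,0,0,0,0],"dy": [0.0717,0.1533,0.2437,0.34,0.4403],"dz": [-0.073,-0.1347,-0.1833,-0.218,-0.238],"wx": [0,0,0,0,0],"wy": [0,0,0,0,0],"wz": [0,0,0,0,0]}'
python3 drive.py '{"aperture": [0,0,0,0,0],"dx": [0,0,0,0,0],"dy": [0.0817,0.1363,0.1703,0.1703,0.1703],"dz": [-0.005,-0.003,-0.001,-0.001,-0.001],"wx": [0,0,0,0,0],"wy": [0,0,0,0,0],"wz": [0,0,0,0,0]}'
```

```text
clock: 11.62
ee_pos: [0.4795, -0.1935, 0.1791]
ee_rot: [[0.242, 0.97, -0.003], [0.97, -0.242, 0.001], [0.001, -0.003, -1.0]]
force: [3.7, -3.4, -9.3]
grip_width: 0.0089
gripper_force: 30.0
clock: 12.03
ee_pos: [0.6098, -0.2274, 0.2525]
ee_rot: [[0.243, 0.97, 0.002], [0.97, -0.243, -0.001], [-0.001, 0.002, -1.0]]
force: [-3.7, -4.2, 2.0]
grip_width: 0.0092
gripper_force: 30.0
clock: 12.45
ee_pos: [0.66, -0.2404, 0.251]
ee_rot: [[0.243, 0.97, 0.003], [0.97, -0.243, -0.004], [-0.003, 0.004, -1.0]]
force: [0.9, -5.8, 4.7]
grip_width: 0.0092
gripper_force: 30.0
```

```bash
python3 drive.py '{"aperture": [0,0,0],"dx": [0,0,0],"dy": [0.0167,0.03,0.03],"dz": [0.002,0.0047,0.0047],"wx": [0,0,0],"wy": [0,0,0],"wz": [0,0,0]}'
python3 drive.py '{"aperture": [0.032,0.032,0.032,0.032],"dx": [0,0,0,0],"dy": [0,0,0,0],"dz": [0,0,0,0],"wx": [0,0,0,0],"wy": [0,0,0,0],"wz": [0,0,0,0]}'
python3 drive.py '{"aperture": [0.04,0.052,0.052,0.052,0.052],"dx": [0,0,0,0,0],"dy": [0,0,-0.1,-0.2333,-0.3667],"dz": [-0.1,-0.1833,-0.1833,-0.1833,-0.1833],"wx": [0,0,0,0,0],"wy": [0,0,0,0,0],"wz": [0,0,0,0,0]}'
python3 drive.py '{"aperture": [0.052,0.052,0.052],"dx": [0,0,0],"dy": [0,0,0],"dz": [0,0,0],"wx": [0,0,0],"wy": [0,0,0],"wz": [0,0,0]}'
python3 - <<'E'
from h import *
s=telemetry.get_state(); im=viewer.capture("wrist")[:,:,::-1].copy(); print(s["ee_pos"],abs(s["qvel"]).max()); C=cam("wrist",s); hsv=cv2.cvtColor(im,cv2.COLOR_BGR2HSV)
m=((hsv[:,:,1]>140)&(hsv[:,:,2]>140)&(hsv[:,:,0]>15)&(hsv[:,:,0]<32)).astype(np.uint8)
n,l,st,ce=cv2.connectedComponentsWithStats(m)
for i in range(1,n):
    if st[i,4]>300: print(st[i],cv2.minAreaRect((ray(C,np.argwhere(l==i)[:,::-1],.048)[:,:2]*1000).astype(np.float32)))
top=viewer.capture("scene")[:,:,::-1]
cv2.imwrite("pics/w6.png",np.hstack([im[:300,120:520],cv2.resize(top[130:290,170:360],(356,300))]))
E
```

```text
clock: 12.7
ee_pos: [0.6678, -0.2424, 0.2496]
ee_rot: [[0.243, 0.97, 0.002], [0.97, -0.243, -0.003], [-0.003, 0.003, -1.0]]
force: [-1.0, -5.8, 4.5]
grip_width: 0.0094
gripper_force: 30.0
clock: 13.03
ee_pos: [0.6681, -0.2385, 0.2475]
ee_rot: [[0.24, 0.971, -0.0], [0.971, -0.24, 0.001], [0.001, -0.001, -1.0]]
force: [-0.1, -0.3, 0.2]
grip_width: 0.0305
gripper_force: 0.0
clock: 13.45
ee_pos: [0.5605, -0.2126, 0.3023]
ee_rot: [[0.24, 0.971, -0.0], [0.971, -0.24, -0.0], [-0.0, -0.0, -1.0]]
force: [-0.6, 0.7, 1.4]
grip_width: 0.0519
gripper_force: 0.0
clock: 13.7
ee_pos: [0.5622, -0.2125, 0.3032]
ee_rot: [[0.24, 0.971, 0.002], [0.971, -0.24, 0.001], [0.001, 0.001, -1.0]]
force: [0.7, -0.1, -0.3]
grip_width: 0.052
gripper_force: 0.0
[ 0.5622375  -0.21251647  0.30324752] 2.1467945050277595
[ 396    0  118   56 4535] ((763.5038452148438, -76.93550872802734), (62.69894027709961, 146.69219970703125), 76.14376068115234)
[ 308  118   26   96 2262] ((555.9950561523438, -212.00656127929688), (139.408447265625, 35.13011932373047), 75.22421264648438)
[418 347 115  14 755] ((741.36669921875, -601.9994506835938), (28.540119171142578, 200.83383178710938), 76.87751770019531)
```

View pics/w6.png

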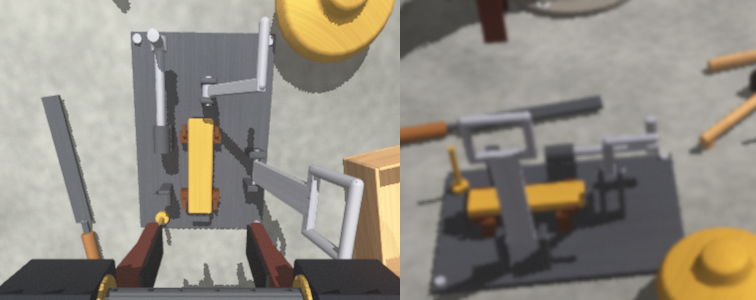

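Keeper, bolt and strap are all open. The key is seen clear at (200,165), measuring 139×35 mm at world (0.556,−0.212). I'm approaching shifted 4 mm away from the strap and tilted 3°, so the gripper body clears it.

To row units: 0.19 m / 0.3 = 0.6333, -0.0102 m / 0.3 = -0.034, -3 degrees / 90 = -0.0333.

```bash
python3 drive.py '{"aperture": [0.052,0.052,0.052,0.052,0.052],"dx": [-0.0033,-0.0033,-0.0033,-0.0033,-0.0033],"dy": [-0.034,-0.034,-0.034,-0.034,-0.034],"dz": [0.1333,0.2667,0.4,0.5333,0.6333],"wx": [-0.0333,-0.0333,-0.0333,-0.0333,-0.0333],"wy": [0,0,0,0,0],"wz": [0.0078,0.0078,0.0078,0.0078,0.0078]}'
python3 drive.py '{"aperture": [0.052,0.052,0.052],"dx": [0,0,0],"dy": [0,0,0],"dz": [0,0,0],"wx": [0,0,0],"wy": [0,0,0],"wz": [0,0,0]}'
```

```text
clock: 14.22
ee_pos: [0.5514, -0.2115, 0.1094]
ee_rot: [[0.252, 0.967, 0.049], [0.968, -0.251, -0.013], [-0.0, 0.05, -0.999]]
force: [0.1, 0.9, -0.6]
grip_width: 0.0517
gripper_force: 0.0
clock: 14.47
ee_pos: [0.5529, -0.2129, 0.1143]
ee_rot: [[0.253, 0.966, 0.053], [0.967, -0.253, -0.014], [-0.001, 0.055, -0.999]]
force: [0.2, -0.1, 0.1]
grip_width: 0.0518
gripper_force: 0.0
```

To row units: 0.069 m / 0.3 = 0.23, -0.0045 m / 0.3 = -0.015.

```bash
python3 drive.py '{"aperture": [0.052,0.052,0.052,0.052,0.052],"dx": [0.0033,0.0033,0.0033,0.0033,0.0033],"dy": [-0.0033,-0.0067,-0.015,-0.015,-0.015],"dz": [0.0667,0.1333,0.2,0.23,0.23],"wx": [0,0,0,0,0],"wy": [0,0,0,0,0],"wz": [0,0,0,0,0]}'
python3 drive.py '{"aperture": [0.052,0.052],"dx": [0,0],"dy": [0,0],"dz": [0,0],"wx": [0,0],"wy": [0,0],"wz": [0,0]}'
```

```text
clock: 14.88
ee_pos: [0.5512, -0.2106, 0.0438]
ee_rot: [[0.252, 0.966, 0.051], [0.968, -0.252, -0.013], [0.0, 0.053, -0.999]]
force: [0.4, -0.4, -0.0]
grip_width: 0.0521
gripper_force: 0.0
clock: 15.05
ee_pos: [0.552, -0.2113, 0.0454]
ee_rot: [[0.253, 0.966, 0.054], [0.968, -0.252, -0.014], [0.0, 0.055, -0.998]]
force: [-0.1, -0.2, 0.9]
grip_width: 0.0523
gripper_force: 0.0
```

```bash
python3 drive.py '{"aperture": [0.03,0.03,0.03,0.03,0.03],"dx": [0,0,0,0,0],"dy": [0,0,0,0,0],"dz": [0,0,0,0,0],"wx": [0,0,0,0,0],"wy": [0,0,0,0,0],"wz": [0,0,0,0,0]}'
python3 -c "
from workcell import robot, viewer, telemetry, ticket
s=telemetry.get_state();print(s['ft_torque'])"
```

```text
clock: 15.47
ee_pos: [0.5533, -0.2115, 0.0452]
ee_rot: [[0.253, 0.966, 0.056], [0.968, -0.252, -0.015], [-0.0, 0.058, -0.998]]
force: [4.6, -0.7, 4.8]
grip_width: 0.0362
gripper_force: 30.0
[-0.36332414 -0.95016574 -0.02525182]
```

To row units: -0.06 m / 0.3 = -0.2, -0.02 m / 0.3 = -0.0667.

```bash
python3 drive.py '{"aperture": [0,0,0,0,0],"dx": [0,0,0,0,0],"dy": [0.002,0.004,0.008,0.012,0.012],"dz": [-0.0333,-0.0667,-0.1333,-0.2,-0.2],"wx": [0,0,0,0,0],"wy": [0,0,0,0,0],"wz": [0,0,0,0,0]}'
python3 drive.py '{"aperture": [0,0,0,0,0],"dx": [0,0,0,0,0],"dy": [0.008,0.016,0.02,0.02,0.02],"dz": [-0.1333,-0.2667,-0.3333,-0.3333,-0.3333],"wx": [0,0,0.0356,0.0356,0.0356],"wy": [0,0,0,0,0],"wz": [0,0,0,0,0]}'
```

```text
clock: 15.88
ee_pos: [0.5515, -0.2113, 0.1061]
ee_rot: [[0.253, 0.966, 0.053], [0.967, -0.253, -0.013], [0.001, 0.055, -0.999]]
force: [1.4, -0.7, -4.8]
grip_width: 0.0358
gripper_force: 30.0
clock: 16.3
ee_pos: [0.5519, -0.2105, 0.2028]
ee_rot: [[0.252, 0.968, -0.003], [0.968, -0.252, 0.001], [0.001, -0.003, -1.0]]
force: [-0.7, -0.0, -5.2]
grip_width: 0.0361
gripper_force: 30.0
```

To row units: 0.15 m / 0.3 = 0.5, 0.08 m / 0.3 = 0.2667.

```bash
python3 drive.py '{"aperture": [0,0,0,0,0],"dx": [0.05,0.15,0.2667,0.3833,0.5],"dy": [-0.01,-0.03,-0.0533,-0.0767,-0.1033],"dz": [0,0,0,0,0],"wx": [0,0,0,0,0],"wy": [0,0,0,0,0],"wz": [0,0,0,0,0]}' >/dev/null
python3 drive.py '{"aperture": [0,0,0,0,0],"dx": [0.1167,0.2333,0.35,0.4667,0.5667],"dy": [-0.0233,-0.0467,-0.0733,-0.0967,-0.1167],"dz": [0,0,0,0,0],"wx": [0,0,0,0,0],"wy": [0,0,0,0,0],"wz": [0,0,0,0,0]}' >/dev/null
python3 drive.py '{"aperture": [0,0,0,0,0],"dx": [0.1,0.1833,0.2433,0.2767,0.2767],"dy": [-0.02,-0.0367,-0.05,-0.0567,-0.0567],"dz": [0,0,0,0,0],"wx": [0,0,0,0,0],"wy": [0,0,0,0,0],"wz": [-0.0556,-0.1333,-0.2111,-0.2889,-0.3556]}'
python3 drive.py '{"aperture": [0,0,0,0,0],"dx": [0,0,0,0,0],"dy": [0,0,0,0,0],"dz": [0,0,0,0,0],"wx": [0,0,0,0,0],"wy": [0,0,0,0,0],"wz": [-0.0444,-0.0689,-0.0689,-0.0689,-0.0689]}'
python3 - <<'E'
from h import *
s=telemetry.get_state(); im=viewer.capture("wrist")[:,:,::-1].copy(); print(s["ee_pos"],abs(s["qvel"]).max()); C=cam("wrist",s)
cv2.imwrite("pics/w7.png",im[:,100:560]); np.savez("w7.npz",ee_pos=s["ee_pos"],ee_rot=s["ee_rot"])
x=s["ee_rot"][:,0]; print("az",np.degrees(np.arctan2(x[1],x[0])), "delta tool",s["ee_rot"].T@(np.array([.5733,.2001,.0623])-s["ee_pos"]))
E
```

```text
clock: 17.55
ee_pos: [0.5704, 0.2035, 0.2002]
ee_rot: [[-0.309, 0.951, -0.008], [0.951, 0.309, 0.001], [0.003, -0.008, -1.0]]
force: [0.4, 0.2, -4.4]
grip_width: 0.0356
gripper_force: 30.0
clock: 17.97
ee_pos: [0.5721, 0.1995, 0.2025]
ee_rot: [[-0.398, 0.917, -0.006], [0.917, 0.398, 0.0], [0.003, -0.005, -1.0]]
force: [-0.6, 0.2, -5.5]
grip_width: 0.0355
gripper_force: 30.0
[0.57212224 0.19951047 0.20250374] 0.8511388899656605
az 113.47972071326515 delta tool [-0.00028386  0.00204645  0.1401947 ]
```

View pics/w7.png

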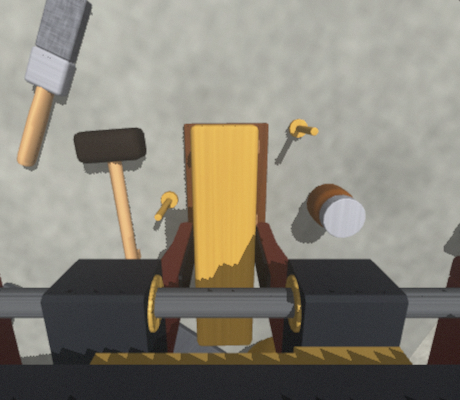

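The key is held level with its far end at (225,125) and near end at (225,345) in the crop. The pins, wax and mallet are clear. I'll check the key's offset in the hand.

```bash
python3 - <<'E'
from h import *
s=np.load("w7.npz"); C=cam("wrist",s)
for z in(.203,.207): print(((ray(C,[(292,125.5),(356,125.5),(297,345),(353,345)],z)-s["ee_pos"])@s["ee_rot"]*1e3).round(1))
E
python3 drive.py '{"aperture": [0,0,0,0,0],"dx": [0,0,0,0,0],"dy": [0.0033,0.0033,0.0033,0.0033,0.0033],"dz": [0.1,0.2,0.3,0.3667,0.3833],"wx": [-0.0033,-0.0033,-0.0033,-0.0033,-0.0033],"wy": [0,0,0,0,0],"wz": [-0.0011,-0.0011,-0.0011,-0.0011,-0.0011]}'
python3 drive.py '{"aperture": [0,0,0],"dx": [0,0,0],"dy": [0,0,0],"dz": [0,0,0],"wx": [0,0,0],"wy": [0,0,0],"wz": [0,0,0]}'
```

```text
[[ 69.6 -17.1  -0.2]
 [ 69.6  16.1  -0.4]
 [-70.3 -18.2  -0.6]
 [-70.1  18.4  -0.8]]
[[ 69.8 -16.7  -4.2]
 [ 69.8  15.7  -4.4]
 [-66.4 -17.8  -4.6]
 [-66.2  17.9  -4.8]]
clock: 18.43
ee_pos: [0.571, 0.1998, 0.0853]
ee_rot: [[-0.401, 0.916, -0.004], [0.916, 0.401, 0.0], [0.002, -0.004, -1.0]]
force: [-0.5, -0.8, -5.2]
grip_width: 0.0354
gripper_force: 30.0
clock: 18.68
ee_pos: [0.5752, 0.2008, 0.091]
ee_rot: [[-0.401, 0.916, 0.004], [0.916, 0.401, 0.004], [0.002, 0.006, -1.0]]
force: [1.4, 0.3, -5.5]
grip_width: 0.0357
gripper_force: 30.0
```

To row units: 0.02 m / 0.3 = 0.0667, 0.018 m / 0.3 = 0.06.

```bash
python3 drive.py '{"aperture": [0,0,0,0,0],"dx": [0,0,0,0,0],"dy": [0,0,0,0,0],"dz": [0.0333,0.06,0.0667,0.0667,0.0667],"wx": [0,0,0,0,0],"wy": [0,0,0,0,0],"wz": [0,0,0,0,0]}'
python3 drive.py '{"aperture": [0,0,0],"dx": [0,0,0],"dy": [0,0,0],"dz": [0,0,0],"wx": [0,0,0],"wy": [0,0,0],"wz": [0,0,0]}'
```

```text
clock: 19.1
ee_pos: [0.5737, 0.2005, 0.0691]
ee_rot: [[-0.401, 0.916, 0.001], [0.916, 0.401, 0.003], [0.002, 0.002, -1.0]]
force: [0.3, -1.0, -5.2]
grip_width: 0.0357
gripper_force: 30.0
clock: 19.35
ee_pos: [0.5741, 0.2006, 0.0696]
ee_rot: [[-0.401, 0.916, 0.002], [0.916, 0.401, 0.004], [0.002, 0.003, -1.0]]
force: [0.7, -0.9, -5.5]
grip_width: 0.0353
gripper_force: 30.0
```

To row units: 0.005 m / 0.3 = 0.0167, -0.001 m / 0.3 = -0.0033.

```bash
python3 drive.py '{"aperture": [0,0,0],"dx": [0,0,0],"dy": [-0.0033,-0.0033,-0.0033],"dz": [0.01,0.0167,0.0167],"wx": [0,0,0],"wy": [0,0,0],"wz": [0,0,0]}'
python3 drive.py '{"aperture": [0,0,0],"dx": [0,0,0],"dy": [0,0,0],"dz": [0.0033,0.0067,0.0067],"wx": [0,0,0],"wy": [0,0,0],"wz": [0,0,0]}'
python3 drive.py '{"aperture": [0,0,0],"dx": [0,0,0],"dy": [0,0,0],"dz": [0.0033,0.0033,0.0033],"wx": [0,0,0],"wy": [0,0,0],"wz": [0,0,0]}'
```

```text
clock: 19.6
ee_pos: [0.5725, 0.2, 0.0638]
ee_rot: [[-0.401, 0.916, 0.001], [0.916, 0.401, 0.003], [0.002, 0.002, -1.0]]
force: [-0.8, -0.3, -5.6]
grip_width: 0.0359
gripper_force: 30.0
clock: 19.85
ee_pos: [0.573, 0.2001, 0.0623]
ee_rot: [[-0.401, 0.916, 0.002], [0.916, 0.401, 0.003], [0.002, 0.003, -1.0]]
force: [0.1, -0.2, -4.7]
grip_width: 0.0358
gripper_force: 30.0
clock: 20.1
ee_pos: [0.5731, 0.2002, 0.0621]
ee_rot: [[-0.401, 0.916, 0.002], [0.916, 0.401, 0.004], [0.003, 0.003, -1.0]]
force: [-3.3, -1.0, 5.3]
grip_width: 0.0357
gripper_force: 29.9
```

Contact has been made on the corks, so I'm releasing and retreating.

To row units: -0.14 m / 0.3 = -0.4667, -0.12 m / 0.3 = -0.4.

```bash
python3 drive.py '{"aperture": [0.05,0.05,0.05,0.05],"dx": [0,0,0,0],"dy": [0,0,0,0],"dz": [0,0,0,0],"wx": [0,0,0,0],"wy": [0,0,0,0],"wz": [0,0,0,0]}'
python3 drive.py '{"aperture": [0.05,0.05,0.05,0.05,0.05],"dx": [0,0,0,0,0],"dy": [0,0,0,0,0],"dz": [-0.05,-0.1333,-0.2667,-0.4,-0.4667],"wx": [0,0,0,0,0],"wy": [0,0,0,0,0],"wz": [0,0,0,0,0]}'
python3 drive.py '{"aperture": [0.05,0.05,0.05,0.05,0.05],"dx": [0,0,0,0,0],"dy": [0,0,0,0,0],"dz": [0,0,0,0,0],"wx": [0,0,0,0,0],"wy": [0,0,0,0,0],"wz": [0,0,0,0,0]}'
python3 - <<'E'
from h import *
s=telemetry.get_state(); im=viewer.capture("wrist")[:,:,::-1].copy(); C=cam("wrist",s); hsv=cv2.cvtColor(im,cv2.COLOR_BGR2HSV)
m=((hsv[:,:,1]>140)&(hsv[:,:,2]>140)&(hsv[:,:,0]>15)&(hsv[:,:,0]<32)).astype(np.uint8)
n,l,st,ce=cv2.connectedComponentsWithStats(m)
for i in range(1,n):
    if st[i,4]>300: print(st[i],cv2.minAreaRect((ray(C,np.argwhere(l==i)[:,::-1],.064)[:,:2]*1000).astype(np.float32)))
t=viewer.capture("scene")[:,:,::-1]
cv2.imwrite("pics/w8.png",np.hstack([im[:300,160:500],cv2.resize(t[130:290,170:460],None,fx=1.55,fy=1.875)]))
E
```

```text
clock: 20.43
ee_pos: [0.5733, 0.2003, 0.0614]
ee_rot: [[-0.401, 0.916, 0.002], [0.916, 0.401, 0.003], [0.002, 0.003, -1.0]]
force: [0.4, 0.0, -0.3]
grip_width: 0.0499
gripper_force: 0.0
clock: 20.85
ee_pos: [0.5748, 0.1998, 0.2059]
ee_rot: [[-0.401, 0.916, 0.007], [0.916, 0.401, 0.006], [0.002, 0.008, -1.0]]
force: [0.8, 1.0, 1.1]
grip_width: 0.0502
gripper_force: 0.0
clock: 21.27
ee_pos: [0.5719, 0.1994, 0.1997]
ee_rot: [[-0.401, 0.916, -0.001], [0.916, 0.401, 0.002], [0.002, -0.0, -1.0]]
force: [0.3, -0.5, -1.0]
grip_width: 0.0501
gripper_force: 0.0
[ 308  120   36  128 4281] ((572.4202270507812, 200.70809936523438), (35.649620056152344, 136.9875030517578), 23.561866760253906)
```

View pics/w8.png

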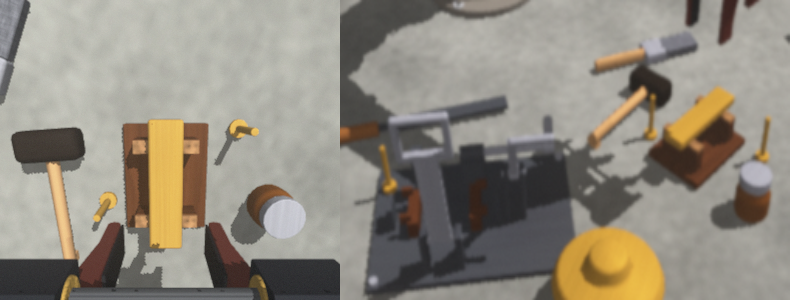

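The key lies centred and square on both corks, at (165,185) in the left panel, within 1 mm of the target. The keeper, bolt and strap are open, the pins are standing, and the arm is clear.

```bash
python3 -c "
from workcell import robot, viewer, telemetry, ticket
print(ticket.hand_in())"
```

```text
the job is handed in; nothing more can be done
None
```

I freed the key and set it on the sounding rest within about 1 mm of centre and square across both cork bars, left the keeper, bolt and strap open, and handed the job in at about 21 s; no verdict was returned.

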